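Sort the gas-fitting tools back into their foam inserts

ROBOT

A 6-joint arm with a two-finger parallel gripper is mounted at the origin on a cart in front of the work surface, level with it; the furniture and walls round the work are solid. World frame = base frame: x ahead of the robot, y to its left, z up, the work surface at z = 0. Lengths are in m, angles in rad, forces in N, time in s.
With the tool pointing down it reaches from about 0.225 to 0.875 m from the base axis. Payload 3.4 kg.
Tool frame: the origin (TCP) lies midway between the tips of the shut fingers; the grasp point (between the pads) lies behind it (robot.grip_depth is the z of the grasp point in the tool frame, in m); z points along the fingers, y is the line along which they close (so a half turn about z gives the same grasp; the last joint's range is limited). The gripper opens to 85 mm and grips with 20 to 120 N. Pads are 22 mm wide; open, the fingers measure 114 mm over their backs; the gripper's body (76 mm by 85 mm) begins 54 mm behind the grasp point. The pads swing forward as they close: fully open they stand 13 mm farther back than shut.
Start: joints at [-1.349, 0.276, 1.505, -0, 1.361, -0.121], TCP at [0.193, -0.542, 0.231] pointing down, gripper open.
Joint ranges: [-2.89, 2.89], [-0.75, 2.08], [0.22, 2.7], [-1.18, 4.32], [0.11, 2.71], [-2.7, 2.7]. Speed limits (rad/s): [2.57, 2.57, 3.14, 3.14, 3.14, 3.14].

INTERFACE

Orientations are given as a rotation vector (axis times angle).
In Python, from workcell import robot gives the robot as it stands.
- The arm moves only by the tool step_arm, never from a script. Its argument "targets" is a list of rows, each a list of 7 numbers: the shift along the tool's x, y, z in mm, then the turn, a rotation vector about the tool's x, y, z in rad, then the gripper's target within -1 to 1 (fully open at 1, half-way at 0, shut at -1). A call has 1 to 20 rows; each row shifts and turns the commanded pose from where the row before left it, along the tool's axes as they then stand; what a row does not reach is not made up. A row lasts 1/8 s, in which the tool goes at most 62.5 mm and 10.7 degrees, less where a joint would pass 70% of its speed; a pose out of reach is approached as far as the arm can. A call is refused whole if a number of a shift passes 62.5 or a number of a turn 0.188, either way. A call with a gripper value outside its range is refused whole. The fingers move at their own pace and stop on an object; "newtons" is the grip in N (left out, the last holds). Time passes only in rows, so rows that do not move let the fingers close. It gives the time, the measured TCP pose, the force, the opening and the grip force at its end, in the units of the state.
- robot.get_obs(): the state, without advancing time (a new reading comes with each control period).
- robot.capture(name): name is "scene" or "side" or "wrist"; returns the picture (420x560x3 uint8, blue, green, red); there is no depth.
- robot.calibration(name): a dict with "intrinsics" (3x3 intrinsics, pixels), "rvec" (rotation vector, rad) and "tvec" (3), from world to camera coordinates, as OpenCV has them. Camera axes: x right, y down, z forward; pixel columns grow to the right and rows downward; lengths in m; the calibration is good to about 2 mm. The wrist camera is an equidistant fisheye: a pixel r from the principal point sees the ray r / f radians off the axis. A picture is of the moment at which its call begins: read the wrist's pose just before it. calibration takes no time and is no camera call; for the wrist camera it gives the pose at the moment of the call.
- robot.close_job(): hands the job in; it is judged then, once.
The state is a dict: "clock": time; "joint_pos": joint angles; "joint_vel": joint speeds; "joint_efforts": joint torques, N m; "tool_pos": TCP position; "tool_rot": TCP orientation; "force": force on the tool from outside, world axes, zero at the start; "moment": the same for the moment, N m; "gripper_width": finger opening in m; "grip_force": force on a finger pad.
Only numpy, scipy, OpenCV 4.12 (cv2) and the standard library are available. Lean on these libraries where they do the work, as an engineer would, in place of code of your own. Each camera call takes 0.05 s, during which the arm holds its last target. There are 200 camera calls.

TASK

The gas-line job is finished: put the two screwdrivers, the needle-nose pliers and the tube cutter back into the foam inserts, each in the one whose cut-out has its outline, the larger screwdriver in the larger screwdriver cut-out. Lay each tool the same way round as its cut-out so that it sinks in and rests on the floor of the cut-out.

Things in the scene. Friction and masses are not known exactly. Their poses are not given: they have to be found in the camera images.
- long_driver_grip (a point): Larger screwdriver, yellow handle, 171 mm long, lying flat; handle 86 mm long, 26 mm thick (round), blade 5 mm thick. Point: on the axis, middle of the handle (43 mm from the tool's middle), 13 mm above its underside. y along the tool to the handle end, blade to -y; it may be rolled about y.
- short_driver_grip (a point): Smaller screwdriver, red handle, 136 mm long, lying flat; handle 70 mm long, 18 mm thick (round), blade 5 mm thick. Point: on the axis, middle of the handle (33 mm from the tool's middle), 9 mm above its underside. y along the tool to the handle end, blade to -y; it may be rolled about y.
- pliers_grip (a point): Needle-nose pliers (rigid, shut), orange round-sided handles, 162 mm long, 12 mm thick, lying flat; 45 mm across the outsides of the two handles here, nose 16 mm wide. Point: midway between the handles just behind the joint (32 mm from the tool's middle towards the handles), 6 mm above its underside. y along the tool to the handle end, nose to -y, z up.
- cutter_grip (a point): Mini tube cutter, red block 43 mm long, 32 mm wide, 18 mm high with a ribbed grey knob 20 mm thick on one end; 58 mm long in all, lying flat. Point: centre of the red block (7 mm from the tool's middle, away from the knob), 9 mm above its underside. y along the tool to the knob end, z up.
- insert_long_driver: Foam insert for the larger screwdriver, 199 long, 76 wide, 18 high, fixed, black foam on a tray (mm). Cut-out, its grey floor 6 above the worktop: handle 38 wide, y -6 to 92, blade 18 wide, y -92 to -6; 5 to 7 clear of the tool all round. Finger slot across the whole insert, y 18 to 68, same floor. Origin on the worktop, mid-width, middle of the cut-out; y along it to the handle end, z up. Tool home: its listed point at (0, 43, 19), its y along this y.
- insert_short_driver: Foam insert for the smaller screwdriver, 164 long, 76 wide, 18 high, fixed, black foam on a tray (mm). Cut-out, its grey floor 6 above the worktop: handle 30 wide, y -8 to 75, blade 18 wide, y -75 to -8; 5 to 7 clear of the tool all round. Finger slot across the whole insert, y 8 to 58, same floor. Origin on the worktop, mid-width, middle of the cut-out; y along it to the handle end, z up. Tool home: its listed point at (0, 33, 15), its y along this y.
- insert_pliers: Foam insert for the pliers, 190 long, 76 wide, 18 high, fixed, black foam on a tray (mm). Cut-out, its grey floor 6 above the worktop: handles 58 wide, y 7 to 87, joint 48 wide, y -18 to 7, nose 28 wide, y -87 to -18; 5 to 7 clear of the tool all round. Finger slot across the whole insert, y 7 to 57, same floor. Origin on the worktop, mid-width, middle of the cut-out; y along it to the handle end, z up. Tool home: its listed point at (0, 32, 12), its y along this y.
- insert_cutter: Foam insert for the tube cutter, the shortest one, 116 long, 76 wide, 18 high, fixed, black foam on a tray (mm). Cut-out, its grey floor 6 above the worktop: block 44 wide, y -36 to 19, knob 30 wide, y 19 to 36; 5 to 7 clear of the tool all round. Finger slot across the whole insert, y -32 to 18, same floor. Origin on the worktop, mid-width, middle of the cut-out; y along it to the knob end, z up. Tool home: its listed point at (0, -7, 15), its y along this y.
There are look-alikes about, which are no part of the job. What is shaped like the part that bears pliers_grip but blue is not meant.

How it is judged:
By the outcome, as a careful person would: the job done as asked, in the order asked, and still so for the second after the job is handed in, with the robot touching nothing.
It also fails if it takes over 96 s, if anything falls off the work surface, if the arm or the gripper's body presses on something with over 40 N, if the wrist force passes 120 N, or if a joint passes its speed limit or range.

## Working session

There is one attempt and no reset: what is moved stays moved. The work goes in short steps, Python scripts to look and compute and a tool call to move; the robot and the scene stay as the last step left them, time stands still between calls to the robot, and variables do not carry over. Pictures are saved under pics/ and viewed, at most 18 in all, crops included, and the job is handed in when it is done.

Besides the shell and the picture viewer there is one more tool, called after ">>>" by a JSON object that holds its "api" and its "payload". step_arm: Moves the arm, as the interface text tells. Its arguments: {"type":"object","properties":{"targets":{"type":"array"},"newtons":{"type":"number"}},"required":["targets"]}

```bash
ls; mkdir -p pics; python3 - <<'E'
from workcell import robot
import cv2
o=robot.get_obs();print(o,robot.grip_depth)
for n in("scene","side","wrist"):
    c=robot.calibration(n);print(n,c)
    cv2.imwrite(f"pics/{n}0.png",robot.capture(n))
E
```

```text
pics
{'clock': 0.0, 'joint_pos': array([-1.34903181e+00,  2.76598134e-01,  1.50616111e+00, -2.61704146e-05,
        1.36071729e+00, -1.20965846e-01]), 'joint_vel': array([-7.92637198e-05,  5.73752937e-04, -4.71307685e-04,  1.56289006e-03,
       -5.70740018e-04, -5.12088575e-04]), 'joint_efforts': array([ 5.15259435e-04, -4.16772687e+01, -2.45803410e+01, -3.88454446e-04,
        1.10536540e-02,  4.25135894e-06]), 'tool_pos': array([ 0.19311714, -0.54101621,  0.23042679]), 'tool_rot': array([-3.09372324e+00, -5.35416394e-01,  1.89110962e-04]), 'force': array([ 0.69262857, -0.00727141, -0.20597148]), 'moment': array([ 0.02025864,  0.02601968, -0.00931641]), 'grip_force': 0.0, 'gripper_width': 0.0852997387542884} -0.0187
scene {'intrinsics': array([[431.37397316,   0.        , 271.65017838],
       [  0.        , 431.37397316, 210.01829833],
       [  0.        ,   0.        ,   1.        ]]), 'rvec': array([ 1.85515501, -0.80776765,  0.53432847]), 'tvec': array([-0.42538226,  0.16754723,  0.97852265])}
side {'intrinsics': array([[474.93723015,   0.        , 285.35926983],
       [  0.        , 474.93723015, 204.62963819],
       [  0.        ,   0.        ,   1.        ]]), 'rvec': array([ 0.40618594, -2.6160608 ,  1.38364021]), 'tvec': array([0.48958633, 0.19257306, 1.2107743 ])}
wrist {'intrinsics': array([[325.1922621 ,   0.        , 281.69261274],
       [  0.        , 325.1922621 , 208.91879089],
       [  0.        ,   0.        ,   1.        ]]), 'rvec': array([-2.35673202,  1.66003914,  0.25525228]), 'tvec': array([-0.57293008, -0.03831856,  0.37886903])}
```

View pics/scene0.png

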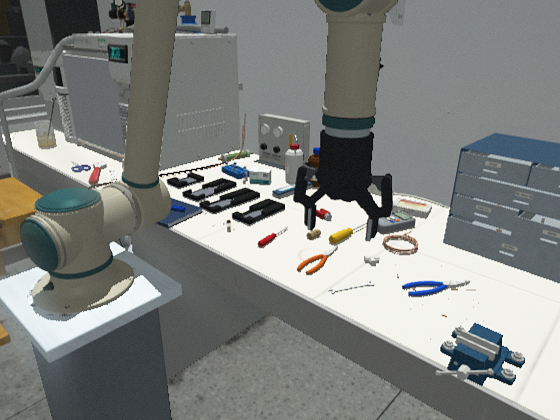

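View pics/side0.png

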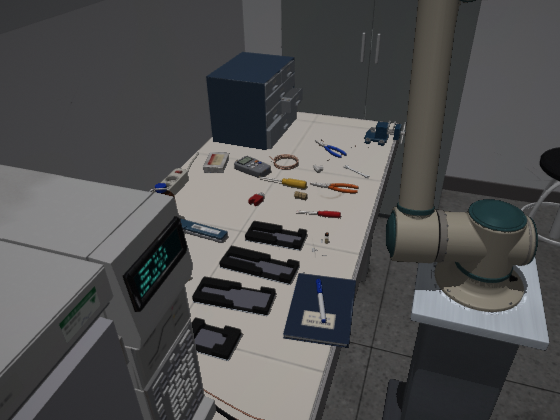

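View pics/wrist0.png

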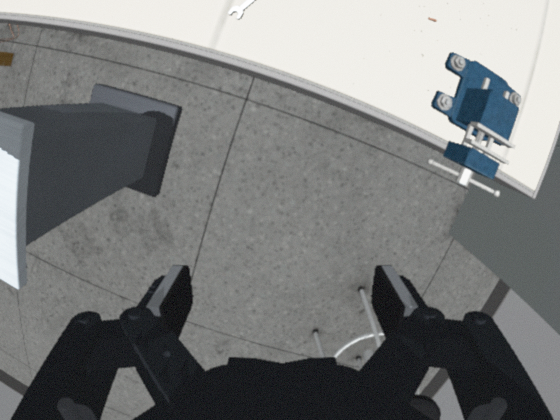

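The scene view shows the inserts at about (185,180), (210,190), (230,198), (260,210), and the tools at (270,238), (315,263), (342,236), (322,214). The side view shows inserts at (275,235), (260,265), (235,295), (215,340). The blue pliers are a decoy.

```bash
cat > h.py <<'E'
import numpy as np,cv2
from scipy.spatial.transform import Rotation as R
from workcell import robot
def ray(c,px,fish=False):
    K=c["intrinsics"];px=np.atleast_2d(px).astype(float)
    d=np.c_[(px[:,0]-K[0,2])/K[0,0],(px[:,1]-K[1,2])/K[1,1]]
    if fish:
        t=np.linalg.norm(d,axis=1)+1e-12
        v=np.c_[d*(np.sin(t)/t)[:,None],np.cos(t)]
    else: v=np.c_[d,np.ones(len(d))]
    M=R.from_rotvec(c["rvec"]).as_matrix()
    return -M.T@c["tvec"],v@M
def cast(c,px,z,fish=False):
    o,v=ray(c,px,fish);return o+v*((z-o[2])/v[:,2])[:,None]
def rect(c,x0,y0,yaw,w,h,z,sc):
    """top-down ortho view from fisheye/pinhole: returns map for cv2.remap (plane z); u along yaw"""
E
python3 - <<'E'
from h import *
c=robot.calibration("side")
n=dict(ld=(295,183,.013),sd=(328,214,.009),pl=(335,187,.006),cu=(258,198,.009),i1=(275,235,.018),i2=(260,265,.018),i3=(235,295,.018),i4=(215,340,.018),pad=(320,308,0))
for k,v in n.items(): print(k,cast(c,v[:2],v[2])[0].round(3))
w=robot.calibration("wrist");o,v=ray(w,[281.7,208.9],True);print(o,v)
im=cv2.imread("pics/side0.png")
cv2.imwrite("pics/side_c.png",cv2.resize(im[140:370,180:380],None,fx=2.6,fy=2.6,interpolation=cv2.INTER_CUBIC))
E
```

```text
ld [ 0.576 -0.296  0.013]
sd [ 0.43  -0.159  0.009]
pl [ 0.445 -0.321  0.006]
cu [ 0.665 -0.179  0.009]
i1 [ 0.546 -0.002  0.018]
i2 [0.542 0.13  0.018]
i3 [0.562 0.25  0.018]
i4 [0.55  0.39  0.018]
pad [0.359 0.213 0.   ]
[ 0.26531599 -0.51398318  0.3725873 ] [[-0.28194472 -0.10019332 -0.95418472]]
```

View pics/side_c.png

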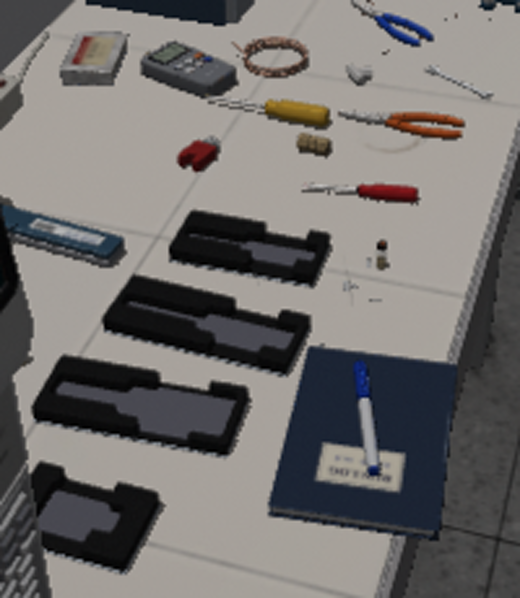

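The crop shows, from top to bottom, the short-driver, long-driver, pliers and cutter inserts. All have their handle or knob end towards the robot (-x). Next I move above the tools for a close look.

>>> {"api": "step_arm", "payload": {"targets": [[0, 0, -5, 0, 0, 0.171, 1], [0, 0, -5, 0, 0, 0.171, 1], [19, -27, -5, 0, 0, 0, 1], [19, -27, -5, 0, 0, 0, 1], [19, -27, -5, 0, 0, 0, 1], [19, -27, -5, 0, 0, 0, 1], [19, -27, -5, 0, 0, 0, 1], [19, -27, -5, 0, 0, 0, 1], [19, -27, -5, 0, 0, 0, 1], [19, -27, -5, 0, 0, 0, 1], [19, -27, -5, 0, 0, 0, 1], [19, -27, -5, 0, 0, 0, 1], [19, -27, -5, 0, 0, 0, 1], [19, -27, -5, 0, 0, 0, 1], [0, 0, 0, 0, 0, 0, 1], [0, 0, 0, 0, 0, 0, 1]]}}

```text
clock: 2.15
tool_pos: [0.4206, -0.2176, 0.301]
tool_rot: [3.141, 0.002, -0.002]
force: [-1.0, 0.2, 0.3]
gripper_width: 0.0851
grip_force: 0.0
```

```bash
cat >> h.py <<'E'
def snap(tag):
    import pickle
    c=robot.calibration("wrist");im=robot.capture("wrist")
    cv2.imwrite(f"pics/{tag}.png",im);pickle.dump(c,open(f"pics/{tag}.pkl","wb"));return im,c
E
python3 - <<'E'
from h import *
snap("w1");o=robot.get_obs();print(o["tool_pos"],o["tool_rot"],o["clock"])
E
```

```text
[ 0.42045632 -0.21787215  0.30096094] [ 3.14132572e+00  5.09672608e-04 -1.52468128e-03] 2.2
```

View pics/w1.png

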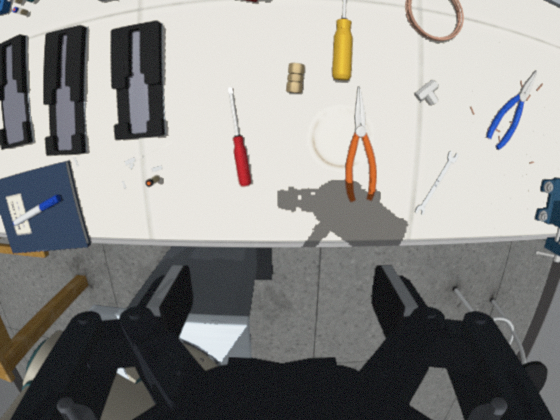

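>>> {"api": "step_arm", "payload": {"targets": [[0, -30, 0, 0, 0, 0, 1], [0, -30, 0, 0, 0, 0, 1], [0, -30, 0, 0, 0, 0, 1], [0, -30, 0, 0, 0, 0, 1], [0, -30, 0, 0, 0, 0, 1], [0, -30, 0, 0, 0, 0, 1], [0, -30, 0, 0, 0, 0, 1], [0, -30, 0, 0, 0, 0, 1], [0, -30, 0, 0, 0, 0, 1], [0, -30, 0, 0, 0, 0, 1], [0, -30, 0, 0, 0, 0, 1], [0, -30, 0, 0, 0, 0, 1], [0, -30, 0, 0, 0, 0, 1], [0, 0, 0, 0, 0, 0, 1], [0, 0, 0, 0, 0, 0, 1]]}}

```text
clock: 4.08
tool_pos: [0.4208, 0.1714, 0.301]
tool_rot: [3.14, -0.0, -0.001]
force: [0.3, 0.3, -0.0]
gripper_width: 0.0856
grip_force: 0.0
```

```bash
python3 - <<'E'
from h import *
snap("w2");o=robot.get_obs();print(o["tool_pos"],o["tool_rot"],o["clock"])
E
```

```text
[0.42079096 0.17133773 0.30110062] [ 3.14050959e+00 -9.44904776e-04 -4.69801998e-04] 4.125
```

View pics/w2.png

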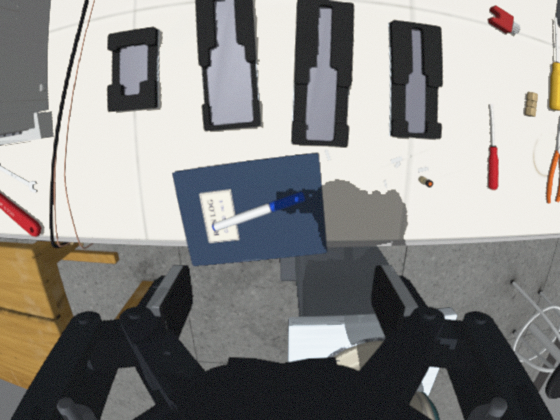

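w1 shows the yellow driver at (343,45), the red driver at (240,150), the orange pliers at (361,150), and the decoy blue pliers at right. w2 shows the cutter insert at (134,70), pliers insert at (228,65), long insert at (323,75), short insert at (415,80), and the cutter at (504,20). Some are clipped at the top, so I take the same views 100 mm further ahead.

>>> {"api": "step_arm", "payload": {"targets": [[25, 0, 0, 0, 0, 0, 1], [25, 0, 0, 0, 0, 0, 1], [25, 0, 0, 0, 0, 0, 1], [25, 0, 0, 0, 0, 0, 1], [0, 0, 0, 0, 0, 0, 1], [0, 0, 0, 0, 0, 0, 1]]}}

```text
clock: 4.88
tool_pos: [0.5199, 0.1718, 0.3011]
tool_rot: [3.141, -0.001, -0.002]
force: [-0.1, 0.1, -0.3]
gripper_width: 0.0855
grip_force: 0.0
```

```bash
python3 - <<'E'
from h import *
snap("w3");o=robot.get_obs();print(o["tool_pos"],o["tool_rot"],o["clock"])
E
```

```text
[0.5197932  0.17205716 0.30131961] [ 3.14134259e+00  6.34699819e-05 -1.34694363e-03] 4.925
```

>>> {"api": "step_arm", "payload": {"targets": [[0, 30, 0, 0, 0, 0, 1], [0, 30, 0, 0, 0, 0, 1], [0, 30, 0, 0, 0, 0, 1], [0, 30, 0, 0, 0, 0, 1], [0, 30, 0, 0, 0, 0, 1], [0, 30, 0, 0, 0, 0, 1], [0, 30, 0, 0, 0, 0, 1], [0, 30, 0, 0, 0, 0, 1], [0, 30, 0, 0, 0, 0, 1], [0, 30, 0, 0, 0, 0, 1], [0, 30, 0, 0, 0, 0, 1], [0, 30, 0, 0, 0, 0, 1], [0, 30, 0, 0, 0, 0, 1], [0, 0, 0, 0, 0, 0, 1], [0, 0, 0, 0, 0, 0, 1]]}}

```text
clock: 6.8
tool_pos: [0.5204, -0.2164, 0.3015]
tool_rot: [-3.141, -0.001, 0.0]
force: [0.0, 0.2, -0.0]
gripper_width: 0.0854
grip_force: 0.0
```

```bash
cat > meas.py <<'E'
from h import *
import pickle
def obj(tag,mask,z,amin=60):
    c=pickle.load(open(f"pics/{tag}.pkl","rb"))
    for k in cv2.findContours(mask,cv2.RETR_EXTERNAL,cv2.CHAIN_APPROX_NONE)[0]:
        if cv2.contourArea(k)<amin: continue
        p=k[:,0,:]
        if p[:,1].max()>235: continue
        w=cast(c,p,z,True)[:,:2]*1000
        (cx,cy),(a,b),t=cv2.minAreaRect(w.astype(np.float32))
        if a<b: a,b,t=b,a,t-90
        t=(t+90)%180-90
        m=w.mean(0)
        print(tag,"px",p.mean(0).round(0),"c",round(cx,1),round(cy,1),"LxW",round(a,1),round(b,1),"yaw",round(np.radians(t),3), "clip" if p.min()<1 or p[:,0].max()>558 else "")
def masks(tag):
    im=cv2.imread(f"pics/{tag}.png");h=cv2.cvtColor(im,cv2.COLOR_BGR2HSV)
    H,S,V=cv2.split(h)
    u=lambda m:m.astype(np.uint8)*255
    return dict(black=u((V<50)),red=u(((H<5)|(H>172))&(S>150)&(V>60)),orange=u((H>=5)&(H<16)&(S>170)&(V>90)),yellow=u((H>=18)&(H<32)&(S>150)&(V>90)),foamfloor=u((V>50)&(V<170)&(S<70)))
E
python3 - <<'E'
from meas import *
snap("w4");o=robot.get_obs();print(o["tool_pos"],o["tool_rot"],o["clock"])
for t in("w2","w3"):
    print("black");obj(t,masks(t)["black"],.009,1500)
for t in("w1","w4"):
    m=masks(t)
    for k,z in(("red",.009),("orange",.006),("yellow",.013)): print(k);obj(t,m[k],z)
E
```

```text
[ 0.52056361 -0.21620177  0.30158478] [-3.14103778e+00 -2.23697369e-03 -1.40717920e-04] 6.85
black
w2 px [133.  70.] c 566.8 383.1 LxW 115.0 77.9 yaw -0.021 
w2 px [415.  80.] c 549.3 -14.7 LxW 163.4 78.1 yaw 0.026 
w2 px [322.  72.] c 551.7 118.1 LxW 200.6 74.2 yaw -0.039 clip
w2 px [228.  68.] c 566.8 244.9 LxW 184.4 75.0 yaw 0.063 clip
black
w3 px [136. 138.] c 565.2 382.8 LxW 113.5 78.3 yaw -0.017 
w3 px [413. 148.] c 547.6 -14.5 LxW 163.0 78.0 yaw 0.02 
w3 px [322. 143.] c 549.0 118.5 LxW 199.3 75.3 yaw -0.034 
w3 px [229. 131.] c 568.2 244.9 LxW 189.1 75.0 yaw 0.064 
red
w1 px [241. 161.] c 429.1 -161.6 LxW 67.6 15.0 yaw 0.145 
orange
w1 px [370. 167.] c 420.8 -339.9 LxW 89.1 13.3 yaw 0.146 
w1 px [351. 168.] c 419.3 -311.6 LxW 92.0 13.5 yaw -0.015 
yellow
w1 px [342.  50.] c 582.0 -295.3 LxW 84.4 23.1 yaw -0.04 
red
w4 px [245.  57.] c 669.5 -166.2 LxW 40.7 30.4 yaw 1.285 
orange
yellow
w4 px [342. 123.] c 582.0 -295.2 LxW 82.6 23.4 yaw -0.028
```

View pics/w4.png

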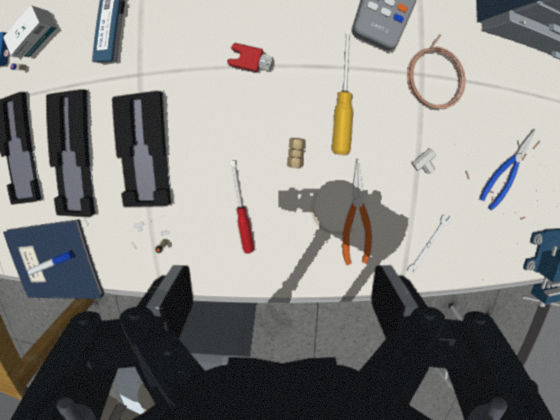

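Positions agree between views. Next I get the full tool extents, blades included, and check which way round the cutter cut-out lies.

```bash
python3 - <<'E'
from meas import *
for t,seed,z in(("w1",(241,161),.006),("w4",(245,230),.006),("w1",(361,115),.006),("w4",(342,123),.01),("w4",(245,57),.009)):
    im=cv2.imread(f"pics/{t}.png").astype(int)
    bg=cv2.medianBlur(im.astype(np.uint8),51).astype(int)
    h=cv2.cvtColor(im.astype(np.uint8),cv2.COLOR_BGR2HSV)
    m=((abs(im-bg).max(2)>22)).astype(np.uint8)
    m=cv2.morphologyEx(m,cv2.MORPH_CLOSE,np.ones((3,3)))
    n,l,st,ce=cv2.connectedComponentsWithStats(m)
    ys,xs=np.where(l>0);i=((xs-seed[0])**2+(ys-seed[1])**2).argmin()
    obj(t,(l==l[ys[i],xs[i]]).astype(np.uint8)*255,z)
print("floors")
from meas import *
c=pickle.load(open("pics/w3.pkl","rb"))
# width of bright floor per x for cutter insert, z=.006
fl=masks("w3")["foamfloor"]
n,l,st,ce=cv2.connectedComponentsWithStats(fl)
for cx in((136,138),(229,131),(322,143),(413,148)):
    ys,xs=np.where(l==l[cx[1],cx[0]]);w=cast(c,np.c_[xs,ys],.01,True)*1000
    b=np.round(w[:,0]/8)*8
    print([(int(v),int(np.ptp(w[b==v,1])),int((w[b==v,1].max()+w[b==v,1].min())/2)) for v in np.unique(b)])
E
```

```text
w1 px [239. 138.] c 460.3 -159.1 LxW 137.2 22.7 yaw 0.113 
w4 px [346.  84.] c 625.4 -286.0 LxW 151.7 117.6 yaw -0.508 
w4 px [240.  61.] c 669.7 -160.2 LxW 99.0 40.3 yaw 1.448 
floors
[(528, 26, 380), (536, 26, 381), (544, 40, 378), (552, 47, 380), (560, 47, 379), (568, 48, 380), (576, 47, 380), (584, 47, 379), (592, 48, 378), (600, 45, 378)]
[(-320, 0, -780), (-312, 1898, 176), (-304, 1878, 172), (-296, 1866, 172), (-288, 1842, 176), (-280, 1838, 172), (-272, 1820, 168), (-264, 1809, 169), (-256, 1790, 172), (-248, 1770, 175), (-240, 1752, 171), (-232, 1779, 153), (-224, 1789, 143), (-216, 1772, 139), (-208, 1762, 140), (-200, 1746, 136), (-192, 1736, 137), (-184, 1720, 133), (-176, 1708, 133), (-168, 1690, 133), (-160, 1679, 132), (-152, 1666, 130), (-144, 1760, 182), (-136, 1751, 182), (-128, 1738, 184), (-120, 1729, 184), (-112, 1716, 182), (-104, 1703, 184), (-96, 1695, 184), (-88, 1683, 182), (-80, 1671, 184), (-72, 1659, 182), (-64, 1651, 182), (-56, 1639, 183), (-48, 1628, 181), (-40, 1617, 183), (-32, 1606, 181), (-24, 1596, 183), (-16, 1582, 183), (-8, 1572, 181), (0, 1562
[... 1858 characters left out ...]
, 17, 116), (464, 36, 122), (472, 35, 121), (480, 37, 122), (488, 37, 122), (496, 37, 122), (504, 40, 121), (512, 41, 120), (520, 39, 120), (528, 40, 119), (536, 40, 120), (544, 39, 119), (552, 39, 119), (560, 29, 120), (568, 18, 118), (576, 18, 118), (584, 18, 117), (592, 18, 117), (600, 18, 117), (608, 17, 116), (616, 18, 116), (624, 18, 116), (632, 17, 115), (640, 17, 115)]
[(472, 24, -15), (480, 26, -15), (488, 32, -12), (496, 33, -12), (504, 33, -12), (512, 33, -12), (520, 34, -12), (528, 33, -11), (536, 33, -12), (544, 31, -12), (552, 27, -14), (560, 25, -14), (568, 16, -13), (576, 16, -13), (584, 15, -12), (592, 14, -13), (600, 16, -12), (608, 15, -13), (616, 15, -12), (624, 13, -11)]
```

The cutter cut-out is narrow (knob) at -x, so all four tools go handle or knob towards the robot. I start with the long driver.

>>> {"api": "step_arm", "payload": {"targets": [[17, 20, 40, 0, 0, 0, 0.2], [17, 20, 40, 0, 0, 0, 0.2], [17, 20, 40, 0, 0, 0, 0.2], [17, 20, 40, 0, 0, 0, 0.2], [0, 0, 40, 0, 0, 0.033, 0.2], [0, 0, 0, 0, 0, 0, 0.2], [0, 0, 0, 0, 0, 0, 0.2]]}}

```text
clock: 7.72
tool_pos: [0.59, -0.2969, 0.103]
tool_rot: [3.14, -0.048, 0.003]
force: [-0.3, -0.6, 0.6]
gripper_width: 0.0513
grip_force: 0.0
```

```bash
cat >> h.py <<'E'
def delta(x,y,z,yaw):
    o=robot.get_obs();p=o["tool_pos"]*1000;M=R.from_rotvec(o["tool_rot"]).as_matrix()
    psi=np.arctan2(M[1,0],M[0,0])
    print("tcp",p.round(1),"yaw",psi.round(4),"w",o["gripper_width"],"t",o["clock"],"tiltz",M[:,2].round(4),"| shift now",(M.T@(np.array([x,y,z])-p)).round(1),"turn z",round(-(yaw-psi),3),"| shift after turn",[round(float(v),1) for v in ((x-p[0])*np.cos(yaw)+(y-p[1])*np.sin(yaw),(x-p[0])*np.sin(yaw)-(y-p[1])*np.cos(yaw),p[2]-z)])
E
python3 - <<'E'
from meas import *
snap("w5");delta(588,-295.4,2,-.033)
m=masks("w5")
obj("w5",m["yellow"],.013)
E
```

```text
tcp [ 590.3 -297.3  103.8] yaw -0.031 w 0.05181244019142148 t 7.775 tiltz [ 0.0033 -0.0021 -1.    ] | shift now [ -2.7  -2.  101.8] turn z 0.002 | shift after turn [-2.4, -1.8, 101.8]
```

View pics/w5.png

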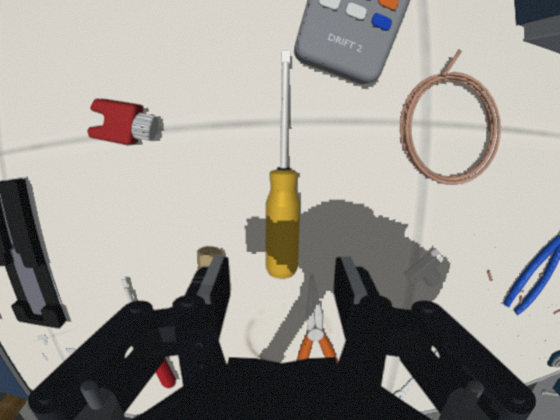

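The driver is centred at (283,225), the meter tip is close to the blade at (330,60), and the fitting at (210,257) is near the left finger. I check these numerically.

```bash
python3 - <<'E'
import meas
from meas import *
c4=pickle.load(open("pics/w4.pkl","rb"));c5=pickle.load(open("pics/w5.pkl","rb"))
print("fitting w4 corners",(cast(c4,[(289,139),(305,139),(305,167),(289,167)],.01,True)*1000).round(0)[:,:2].tolist())
im=masks("w5");m=masks("w5")["yellow"]
h=cv2.cvtColor(cv2.imread("pics/w5.png"),cv2.COLOR_BGR2HSV)
m=((h[...,0]>=15)&(h[...,0]<32)&(h[...,1]>150)&(h[...,2]>40)).astype(np.uint8)
k=max(cv2.findContours(m,0,1)[0],key=cv2.contourArea)[:,0]
w=cast(c5,k,.013,True)[:,:2]*1000;print(cv2.minAreaRect(w.astype(np.float32)))
t,e=cast(c5,[(286,53),(283,277)],.013,True);print(t,e,np.arctan2(t[1]-e[1],t[0]-e[0]))
E
```

```text
fitting w4 corners [[558.0, -225.0], [559.0, -246.0], [520.0, -246.0], [520.0, -225.0]]
((579.7858276367188, -295.58697509765625), (24.462646484375, 87.60236358642578), 87.08702850341797)
[ 0.70776811 -0.30214007  0.013     ] [ 0.5360232  -0.29500088  0.013     ] -0.0415447037141021
```

>>> {"api": "step_arm", "payload": {"targets": [[-1, -1, 25, 0, 0, 0.01, 0.2], [0, 0, 25, 0, 0, 0, 0.2], [0, 0, 20, 0, 0, 0, 0.2], [0, 0, 15, 0, 0, 0, 0.2], [0, 0, 8, 0, 0, 0, 0.2], [0, 0, 3, 0, 0, 0, 0.2], [0, 0, 0, 0, 0, 0, 0.2], [0, 0, 0, 0, 0, 0, 0.2]]}}

```text
clock: 8.78
tool_pos: [0.5885, -0.2965, 0.0059]
tool_rot: [3.14, -0.066, 0.002]
force: [-0.8, 0.3, 0.1]
gripper_width: 0.0512
grip_force: 0.0
```

```bash
python3 - <<'E'
from h import *
delta(588,-295.8,2,-.042)
E
```

```text
tcp [ 588.5 -296.5    5.9] yaw -0.0422 w 0.05121939804373519 t 8.775 tiltz [ 1.e-03 -7.e-04 -1.e+00] | shift now [-0.6 -0.7  3.9] turn z -0.0 | shift after turn [-0.5, -0.7, 3.9]
```

>>> {"api": "step_arm", "payload": {"newtons": 60, "targets": [[0, -1, 3, 0, 0, 0, 0.2], [0, 0, 0, 0, 0, 0, -1], [0, 0, 0, 0, 0, 0, -1], [0, 0, 0, 0, 0, 0, -1], [0, 0, 0, 0, 0, 0, -1], [0, 0, 0, 0, 0, 0, -1], [0, 0, 0, 0, 0, 0, -1], [0, 0, -10, 0, 0, 0, -1], [0, 0, -25, 0, 0, 0, -1], [0, 0, -25, 0, 0, 0, -1], [0, 0, -20, 0, 0, 0, -1], [0, 0, 0, 0, 0, 0, -1]]}}

```text
clock: 10.28
tool_pos: [0.5894, -0.296, 0.0843]
tool_rot: [3.139, -0.066, 0.006]
force: [-0.3, 0.4, -0.9]
gripper_width: 0.0238
grip_force: 59.0
```

```bash
python3 - <<'E'
from h import *
snap("w6");delta(513.5,119.7,80,-.035)
E
```

```text
tcp [ 588.4 -295.4   82.9] yaw -0.0421 w 0.02350271318876135 t 10.325 tiltz [ 1.3e-03 -9.0e-04 -1.0e+00] | shift now [ -92.4 -411.6    2.5] turn z -0.007 | shift after turn [-89.4, -412.2, 2.9]
```

View pics/w6.png

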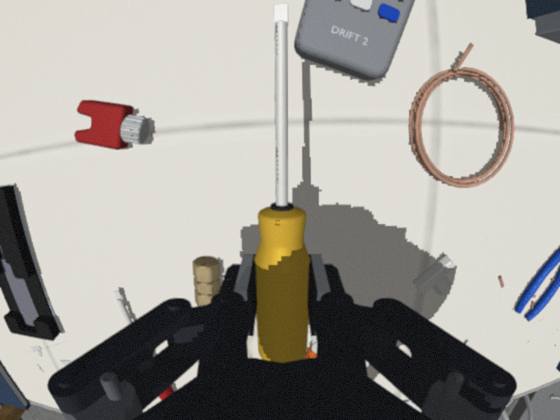

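The driver is held straight between the pads, with its tip at (281,8).

```bash
python3 - <<'E'
from h import *
import pickle
c=pickle.load(open("pics/w6.pkl","rb"));t=cast(c,[(281,6),(281,206)],.093,True)*1000
p=robot.get_obs()["tool_pos"]*1000
u=np.array([np.cos(-.042),np.sin(-.042)]);n=np.array([-u[1],u[0]])
for q in t: print((q[:2]-p[:2])@u,(q[:2]-p[:2])@n)
E
```

```text
121.7356944126181 1.2737201592256167
36.86483249741782 1.2588027128479338
```

>>> {"api": "step_arm", "payload": {"targets": [[-6, -27, 0, 0, 0, -0.007, -1], [-6, -27, 0, 0, 0, 0, -1], [-6, -27, 0, 0, 0, 0, -1], [-6, -27, 0, 0, 0, 0, -1], [-6, -27, 0, 0, 0, 0, -1], [-6, -27, 0, 0, 0, 0, -1], [-6, -27, 0, 0, 0, 0, -1], [-6, -27, 0, 0, 0, 0, -1], [-6, -27, 0, 0, 0, 0, -1], [-6, -27, 0, 0, 0, 0, -1], [-6, -27, 0, 0, 0, 0, -1], [-6, -27, 0, 0, 0, 0, -1], [-6, -27, 0, 0, 0, 0, -1], [-6, -27, 0, 0, 0, 0, -1], [-5, -34, 0, 0, 0, 0, -1], [0, 0, 0, 0, 0, 0, -1], [0, 0, 0, 0, 0, 0, -1]]}}

```text
clock: 12.45
tool_pos: [0.5135, 0.12, 0.0823]
tool_rot: [3.141, -0.053, 0.0]
force: [-0.1, 0.1, -1.2]
gripper_width: 0.0233
grip_force: 59.1
```

```bash
python3 - <<'E'
from h import *
snap("w7");delta(513.5,119.7,9,-.035)
E
```

```text
tcp [513.7 119.5  82.3] yaw -0.0348 w 0.02365974848762897 t 12.5 tiltz [ 2.e-04 -6.e-04 -1.e+00] | shift now [-0.2 -0.2 73.3] turn z 0.0 | shift after turn [-0.2, -0.2, 73.3]
```

View pics/w7.png

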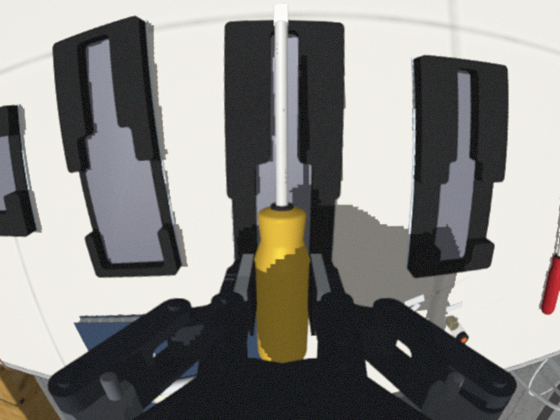

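The driver hangs above the long insert. The insert spans columns 226–345 at the top and the blade is at column 281, so I check the lateral centring.

```bash
python3 - <<'E'
from meas import *
c=pickle.load(open("pics/w7.pkl","rb"));im=cv2.imread("pics/w7.png");g=im.max(2)
for r in(60,100,140,180):
    row=g[r];d=np.where(row[200:370]<50)[0]+200
    w=cast(c,[(d.min(),r),(d.max()+1,r)],.009,True)*1000
    ins=w[:,1].mean(); 
    br=np.where((row[265:300]>170))[0]+265
    b=cast(c,[(br.mean()+.5,r)],.092,True)[0]*1000
    x=w[:,0].mean(); print(r,"px",d.min(),d.max(),"x",x.round(),"insert mid y",ins.round(1),np.ptp(w[:,1]).round(1),"expected",118.5-.034*(x-549),"blade",b[:2].round(1), "ref line",119.5-.035*(b[0]-513.7))
d=np.where(g[10:60,250]<50)[0];d2=None
w=cast(c,[(250,10+d.min()),(330,10+np.where(g[10:60,330]<50)[0].min())],.018,True)*1000;print("far top edge",w)
E
```

```text
60 px 226 342 x 624.0 insert mid y 115.8 76.5 expected 115.93456812671627 blade [610.5 117. ] ref line 116.1114842715696
100 px 226 342 x 597.0 insert mid y 116.7 76.8 expected 116.85328654729211 blade [594.1 117.3] ref line 116.6866668461674
140 px 226 341 x 571.0 insert mid y 117.9 77.3 expected 117.76445145749118 blade [577.8 119.8] ref line 117.25503933038146
180 px 227 339 x 543.0 insert mid y 119.1 77.2 expected 118.6964832052125 blade [561.2 119.9] ref line 117.83916686819408
far top edge [[648.34352748 136.67739334  18.        ]
 [646.50600869  86.60996083  18.        ]]
```

>>> {"api": "step_arm", "payload": {"targets": [[0, 0, 20, 0, 0, 0, -1], [0, 0, 20, 0, 0, 0, -1], [0, 0, 15, 0, 0, 0, -1], [0, 0, 8, 0, 0, 0, -1], [0, 0, 5, 0, 0, 0, -1], [0, 0, 3, 0, 0, 0, -1], [0, 0, 0, 0, 0, 0, -1], [0, 0, 0, 0, 0, 0, -1]]}}

```text
clock: 13.5
tool_pos: [0.5142, 0.1197, 0.0116]
tool_rot: [-3.141, 0.055, -0.001]
force: [0.9, -0.4, -0.6]
gripper_width: 0.0237
grip_force: 59.1
```

>>> {"api": "step_arm", "payload": {"targets": [[0, 0, 2, 0, 0, 0, -1], [0, 0, 0, 0, 0, 0, -1], [0, 0, 0, 0, 0, 0, 0.2], [0, 0, 0, 0, 0, 0, 0.2], [0, 0, 0, 0, 0, 0, 0.2], [0, 0, 0, 0, 0, 0, 0.2], [0, 0, -10, 0, 0, 0, 0.2], [0, 0, -25, 0, 0, 0, 0.2], [0, 0, -30, 0, 0, 0, 0.2], [0, 0, -35, 0, 0, 0, 0.2], [0, 0, 0, 0, 0, 0, 0.2], [0, 0, 0, 0, 0, 0, 0.2]]}}

```text
clock: 15.0
tool_pos: [0.5134, 0.1196, 0.1092]
tool_rot: [3.141, -0.055, -0.0]
force: [0.3, -0.4, 0.3]
gripper_width: 0.0512
grip_force: 0.0
```

```bash
python3 - <<'E'
from h import *
snap("w8");delta(429,-161.2,110,.13)
E
```

```text
tcp [513.  119.6 108.6] yaw -0.0352 w 0.05143564148647345 t 15.05 tiltz [-1.6e-03 -2.0e-04 -1.0e+00] | shift now [-74.1 283.6  -1.2] turn z -0.165 | shift after turn [-119.7, 267.5, -1.4]
```

View pics/w8.png

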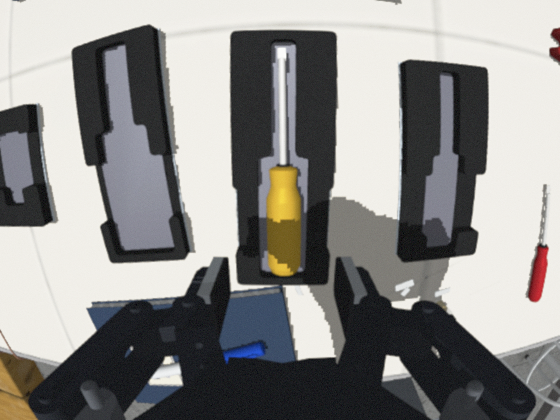

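The long driver lies fully in its cut-out, tip at (281,50) and handle end at (284,275). Next is the short driver.

>>> {"api": "step_arm", "payload": {"targets": [[0, 0, 0, 0, 0, -0.165, 0.2], [-12, 27, 0, 0, 0, 0, 0.2], [-12, 27, 0, 0, 0, 0, 0.2], [-12, 27, 0, 0, 0, 0, 0.2], [-12, 27, 0, 0, 0, 0, 0.2], [-12, 27, 0, 0, 0, 0, 0.2], [-12, 27, 0, 0, 0, 0, 0.2], [-12, 27, 0, 0, 0, 0, 0.2], [-12, 27, 0, 0, 0, 0, 0.2], [-12, 27, 0, 0, 0, 0, 0.2], [-12, 24, 0, 0, 0, 0, 0.2], [0, 0, 0, 0, 0, 0, 0.2], [0, 0, 0, 0, 0, 0, 0.2]]}}

```text
clock: 16.68
tool_pos: [0.429, -0.1598, 0.1086]
tool_rot: [-3.134, -0.203, 0.002]
force: [0.1, 0.3, -0.0]
gripper_width: 0.0513
grip_force: 0.0
```

```bash
cat >> meas.py <<'E'
def handle(tag,col,z):
    c=pickle.load(open(f"pics/{tag}.pkl","rb"));h=cv2.cvtColor(cv2.imread(f"pics/{tag}.png"),cv2.COLOR_BGR2HSV)
    H,S,V=cv2.split(h);m={"red":((H<5)|(H>172)),"orange":(H>=4)&(H<17)}[col]&(S>140)&(V>40)
    for k in cv2.findContours(m.astype(np.uint8),0,1)[0]:
        if cv2.contourArea(k)<300: continue
        w=cast(c,k[:,0],z,True)[:,:2]*1000
        r=cv2.minAreaRect(w.astype(np.float32));print(col,"px",k[:,0].min(0),k[:,0].max(0),np.round(r[0],1),np.round(r[1],1),round(r[2],1),"x",w[:,0].min().round(1),w[:,0].max().round(1))
E
python3 - <<'E'
from meas import *
im,c=snap("w9");handle("w9","red",.009);delta(429,-161.2,2,.13)
# blade tip: topmost grey above handle
g=cv2.cvtColor(im,cv2.COLOR_BGR2HSV);d=np.abs(im.astype(int)-cv2.medianBlur(im,51).astype(int)).max(2)>25
ys,xs=np.where(d[0:240,240:330]);k=np.argsort(ys)[:6];print(list(zip(xs[k]+240,ys[k])))
for y in range(60,240,20): 
    q=np.where(d[y,240:330])[0]
    print(y,(q.min()+240,q.max()+240) if len(q) else None)
E
```

```text
red px [275 168] [296 252] [ 427.8 -161.4] [69.3 16.5] 8.2 x 393.0 462.7
tcp [ 429.2 -159.7  108.7] yaw 0.1301 w 0.051469951300440714 t 16.725 tiltz [-0.0011  0.0011 -1.    ] | shift now [ -0.3   1.6 106.7] turn z 0.0 | shift after turn [-0.4, 1.5, 106.7]
[(np.int64(282), np.int64(79)), (np.int64(283), np.int64(79)), (np.int64(284), np.int64(79)), (np.int64(285), np.int64(79)), (np.int64(286), np.int64(79)), (np.int64(282), np.int64(80))]
60 None
80 (np.int64(282), np.int64(286))
100 (np.int64(281), np.int64(290))
120 (np.int64(281), np.int64(289))
140 (np.int64(281), np.int64(289))
160 (np.int64(282), np.int64(289))
180 (np.int64(277), np.int64(294))
200 (np.int64(270), np.int64(309))
220 (np.int64(250), np.int64(297))
```

>>> {"api": "step_arm", "payload": {"targets": [[-1, 1.5, 25, 0, 0, -0.013, 0.2], [0, 0, 25, 0, 0, 0, 0.2], [0, 0, 25, 0, 0, 0, 0.2], [0, 0, 15, 0, 0, 0, 0.2], [0, 0, 10, 0, 0, 0, 0.2], [0, 0, 4, 0, 0, 0, 0.2], [0, 0, 2, 0, 0, 0, 0.2], [0, 0, 0, 0, 0, 0, 0.2], [0, 0, 0, 0, 0, 0, -1], [0, 0, 0, 0, 0, 0, -1], [0, 0, 0, 0, 0, 0, -1], [0, 0, 0, 0, 0, 0, -1], [0, 0, 0, 0, 0, 0, -1], [0, 0, 0, 0, 0, 0, -1], [0, 0, 0, 0, 0, 0, -1]]}}

```text
clock: 18.6
tool_pos: [0.4288, -0.1624, 0.0038]
tool_rot: [3.133, 0.224, 0.001]
force: [-1.0, 0.0, 5.8]
gripper_width: 0.0152
grip_force: 58.7
```

```bash
python3 - <<'E'
from h import *
delta(428,-161,2,.143)
E
```

```text
tcp [ 428.8 -162.4    3.8] yaw 0.1427 w 0.015228261954133843 t 18.6 tiltz [ 6.e-04 -4.e-04 -1.e+00] | shift now [-0.6 -1.5  1.8] turn z -0.0 | shift after turn [-0.6, -1.5, 1.8]
```

>>> {"api": "step_arm", "payload": {"targets": [[0, 0, -10, 0, 0, 0, -1], [0, 0, -25, 0, 0, 0, -1], [0, 0, -25, 0, 0, 0, -1], [0, 0, -20, 0, 0, 0, -1], [0, 0, 0, 0, 0, 0, -1], [0, 0, 0, 0, 0, 0, -1]]}}

```text
clock: 19.35
tool_pos: [0.4282, -0.162, 0.0829]
tool_rot: [-3.133, -0.224, 0.001]
force: [-0.8, 0.7, -1.8]
gripper_width: 0.0153
grip_force: 58.9
```

```bash
python3 - <<'E'
from meas import *
im,c=snap("w10");delta(515.5,-14.8,80,.021)
d=np.abs(im.astype(int)-cv2.medianBlur(im,61).astype(int)).max(2)>25
z=robot.get_obs()["tool_pos"][2]+.007
p=robot.get_obs()["tool_pos"]*1000;u=np.array([np.cos(.143),np.sin(.143)])
for y in range(10,240,15):
    q=np.where(d[y,240:330])[0]
    if len(q):
        w=cast(c,[(q.mean()+240.5,y)],z,True)[0]*1000-p
        print(y,q.min()+240,q.max()+240,(w[:2]@u).round(1),(w[:2]@[-u[1],u[0]]).round(1))
ys=np.where(d[:200,270:295].any(1))[0].min();print(ys,((cast(c,[(282,ys)],z,True)[0]*1000-p)[:2]@u))
E
```

```text
tcp [ 428.  -161.9   82.5] yaw 0.1428 w 0.015319891142219407 t 19.4 tiltz [-1.5e-03  7.0e-04 -1.0e+00] | shift now [ 107.6 -133.1    2.5] turn z 0.122 | shift after turn [90.6, -145.2, 2.5]
70 278 286 93.7 1.3
85 277 288 87.4 0.4
100 276 306 81.2 -3.6
115 276 307 74.9 -4.0
130 276 305 68.7 -3.0
145 276 305 62.4 -3.0
160 276 306 56.1 -3.6
175 276 306 49.6 -3.6
190 276 312 43.1 -5.6
205 271 327 36.3 -6.4
220 260 297 29.4 2.4
235 240 301 22.3 7.3
56 99.65313455985795
```

>>> {"api": "step_arm", "payload": {"targets": [[0, 0, 0, 0, 0, 0.122, -1], [15, -24, 0, 0, 0, 0, -1], [15, -24, 0, 0, 0, 0, -1], [15, -24, 0, 0, 0, 0, -1], [15, -24, 0, 0, 0, 0, -1], [15, -24, 0, 0, 0, 0, -1], [16, -25, 0, 0, 0, 0, -1], [0, 0, 0, 0, 0, 0, -1], [0, 0, 0, 0, 0, 0, -1]]}}

```text
clock: 20.52
tool_pos: [0.5156, -0.0156, 0.0824]
tool_rot: [3.141, 0.033, -0.004]
force: [0.4, -0.2, -0.1]
gripper_width: 0.0154
grip_force: 59.0
```

```bash
python3 - <<'E'
from meas import *
im,c=snap("w11");delta(516.3,-15,10,.021);g=im.max(2)
for r in(80,110,140,170):
    d=np.where(g[r,190:380]<50)[0]+190
    w=cast(c,[(d.min(),r),(d.max()+1,r)],.009,True)*1000
    x=w[:,0].mean();print(r,d.min(),d.max(),x.round(),"mid y",w[:,1].mean().round(1),np.ptp(w[:,1]).round(1),"exp",(-14.5+.021*(x-548)).round(1))
cv2.imwrite("pics/w11c.png",im)
E
```

```text
tcp [515.6 -15.9  82.6] yaw 0.0205 w 0.01542956813142182 t 20.575 tiltz [-2.1e-03 -2.0e-04 -1.0e+00] | shift now [ 0.9 -0.9 72.6] turn z -0.0 | shift after turn [0.7, -0.9, 72.6]
80 224 341 613.0 mid y -13.0 77.1 exp -13.1
110 224 340 593.0 mid y -13.1 77.0 exp -13.6
140 224 339 573.0 mid y -13.2 77.3 exp -14.0
170 226 338 552.0 mid y -14.0 76.6 exp -14.4
```

View pics/w11c.png

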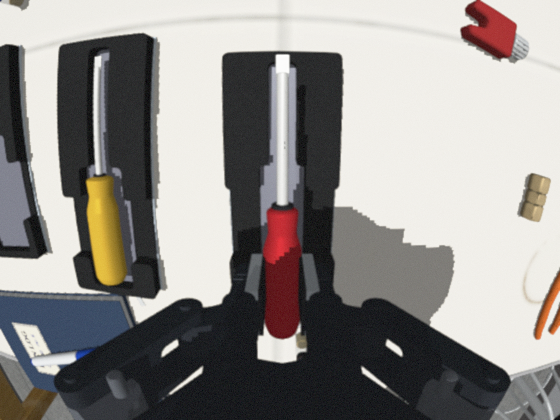

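The short driver hangs straight over its insert, tip at (282,58) and the insert spanning columns 224–341.

>>> {"api": "step_arm", "payload": {"targets": [[0.5, -1.5, 20, 0, 0, 0, -1], [0, 0, 20, 0, 0, 0, -1], [0, 0, 15, 0, 0, 0, -1], [0, 0, 8, 0, 0, 0, -1], [0, 0, 5, 0, 0, 0, -1], [0, 0, 3, 0, 0, 0, -1], [0, 0, 0, 0, 0, 0, -1], [0, 0, 0, 0, 0, 0, -1]]}}

```text
clock: 21.58
tool_pos: [0.5174, -0.0139, 0.0126]
tool_rot: [3.141, 0.033, 0.001]
force: [-0.1, 0.8, -0.7]
gripper_width: 0.0157
grip_force: 59.0
```

Next I release, lift and head for the pliers (grip point about (424,-325), yaw about 0.066).

>>> {"api": "step_arm", "payload": {"targets": [[0, 0, 1.5, 0, 0, 0, -1], [0, 0, 0, 0, 0, 0, -1], [0, 0, 0, 0, 0, 0, 0.2], [0, 0, 0, 0, 0, 0, 0.2], [0, 0, 0, 0, 0, 0, 0.2], [0, 0, 0, 0, 0, 0, 0.2], [0, 0, -10, 0, 0, 0, 0.2], [0, 0, -25, 0, 0, 0, 0.2], [0, 0, -30, 0, 0, 0, 0.2], [0, 0, -35, 0, 0, 0, 0.2], [0, 0, 0, 0, 0, 0, 0.2], [0, 0, 0, 0, 0, 0, 0.2]]}}

```text
clock: 23.08
tool_pos: [0.5167, -0.0138, 0.1108]
tool_rot: [3.141, 0.033, -0.0]
force: [-0.6, -0.3, -0.4]
gripper_width: 0.0513
grip_force: 0.0
```

```bash
python3 - <<'E'
from meas import *
im,c=snap("w12");delta(424,-325.5,110,.066);handle("w12","red",.015)
g=cv2.cvtColor(im,cv2.COLOR_BGR2HSV)
m=((g[...,2]>150)&(g[...,1]<60)).astype(np.uint8);n,l,s,ce=cv2.connectedComponentsWithStats(m)
for i in range(1,n):
    if 40<s[i,4]<3000 and 200<ce[i][0]<350: print(s[i])
E
```

```text
tcp [516.3 -13.7 110.2] yaw 0.0208 w 0.05157429180920891 t 23.125 tiltz [-1.6e-03  2.0e-04 -1.0e+00] | shift now [-9.870e+01  3.098e+02  3.000e-01] turn z -0.045 | shift after turn [-112.6, 305.0, 0.2]
red px [271 168] [293 253] [515.9 -12.7] [69.1 17.2] 0.6 x 481.4 550.5
red px [446  12] [496  62] [ 667.6 -163.1] [46.1 34.9] 75.2 x 647.5 687.6
[ 266   74   38  141 2241]
[320 305  26  59 838]
```

>>> {"api": "step_arm", "payload": {"targets": [[0, 0, 0, 0, 0, -0.045, 1], [-9, 25, 0, 0, 0, 0, 1], [-9, 25, 0, 0, 0, 0, 1], [-9, 25, 0, 0, 0, 0, 1], [-9, 25, 0, 0, 0, 0, 1], [-9, 25, 0, 0, 0, 0, 1], [-9, 25, 0, 0, 0, 0, 1], [-9, 25, 0, 0, 0, 0, 1], [-9, 25, 0, 0, 0, 0, 1], [-9, 25, 0, 0, 0, 0, 1], [-9, 25, 0, 0, 0, 0, 1], [-9, 25, 0, 0, 0, 0, 1], [-13, 30, 0, 0, 0, 0, 1], [0, 0, 0, 0, 0, 0, 1], [0, 0, 0, 0, 0, 0, 1]]}}

```text
clock: 25.0
tool_pos: [0.4249, -0.3245, 0.1098]
tool_rot: [-3.138, -0.102, 0.002]
force: [-0.1, 0.7, 0.8]
gripper_width: 0.0851
grip_force: 0.0
```

```bash
python3 - <<'E'
from meas import *
im,c=snap("w13");delta(424,-325.5,1,.066);handle("w13","orange",.006)
E
```

```text
tcp [ 425.1 -324.3  110. ] yaw 0.0661 w 0.08555676421919621 t 25.05 tiltz [-0.0013  0.0019 -1.    ] | shift now [ -1.    1.3 109. ] turn z 0.0 | shift after turn [-1.1, 1.1, 109.0]
orange px [289 154] [312 267] [ 421.4 -339.6] [95.7 15.7] 8.1 x 373.5 468.5
orange px [258 154] [282 267] [ 419.6 -312.3] [15.9 95.7] 89.2 x 371.7 467.5
```

View pics/w13.png

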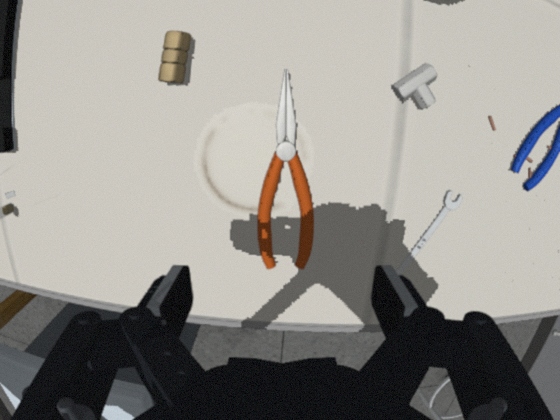

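The pliers are centred between the fingers, tip at (286,70) and handle ends at (270,267) and (302,267).

>>> {"api": "step_arm", "payload": {"targets": [[-3, 1.5, 25, 0, 0, 0, 1], [0, 0, 25, 0, 0, 0, 1], [0, 0, 25, 0, 0, 0, 1], [0, 0, 15, 0, 0, 0, 1], [0, 0, 10, 0, 0, 0, 1], [0, 0, 5, 0, 0, 0, 1], [0, 0, 3, 0, 0, 0, 1], [0, 0, 0, 0, 0, 0, 1], [0, 0, 0, 0, 0, 0, -1], [0, 0, 0, 0, 0, 0, -1], [0, 0, 0, 0, 0, 0, -1], [0, 0, 0, 0, 0, 0, -1], [0, 0, 0, 0, 0, 0, -1], [0, 0, 0, 0, 0, 0, -1], [0, 0, 0, 0, 0, 0, -1]]}}

```text
clock: 26.92
tool_pos: [0.4227, -0.3276, 0.0037]
tool_rot: [3.139, 0.104, 0.001]
force: [-1.1, 0.8, 4.8]
gripper_width: 0.0409
grip_force: 59.8
```

```bash
python3 - <<'E'
from h import *
delta(422,-325.9,1,.066)
E
```

```text
tcp [ 422.7 -327.6    3.7] yaw 0.066 w 0.04089312288576157 t 26.925 tiltz [ 6.e-04 -1.e-03 -1.e+00] | shift now [-0.6 -1.8  2.7] turn z 0.0 | shift after turn [-0.6, -1.8, 2.7]
```

>>> {"api": "step_arm", "payload": {"targets": [[0, 0, -10, 0, 0, 0, -1], [0, 0, -25, 0, 0, 0, -1], [0, 0, -25, 0, 0, 0, -1], [0, 0, -20, 0, 0, 0, -1], [0, 0, 0, 0, 0, 0, -1], [0, 0, 0, 0, 0, 0, -1]]}}

```text
clock: 27.68
tool_pos: [0.422, -0.3268, 0.0823]
tool_rot: [-3.139, -0.103, 0.001]
force: [-0.6, 0.2, -1.3]
gripper_width: 0.0406
grip_force: 60.7
```

```bash
python3 - <<'E'
from meas import *
im,c=snap("w14");delta(536,242.8,80,.064)
z=robot.get_obs()["tool_pos"][2]+.005
handle("w14","orange",z)
d=np.abs(im.astype(int)-cv2.medianBlur(im,71).astype(int)).max(2)>25
p=robot.get_obs()["tool_pos"]*1000;u=np.array([np.cos(.065),np.sin(.065)])
for y in range(0,160,12):
    q=np.where(d[y,245:325])[0]+245
    if len(q):
        w=cast(c,[(q.mean()+.5,y)],z,True)[0]*1000-p
        print(y,q.min(),q.max(),len(q),(w[:2]@u).round(1),(w[:2]@[-u[1],u[0]]).round(1))
E
```

```text
tcp [ 421.9 -326.6   81.9] yaw 0.0658 w 0.04084789135208689 t 27.725 tiltz [-0.0013  0.0013 -1.    ] | shift now [ 151.3 -560.7    2.5] turn z 0.002 | shift after turn [150.3, -561.0, 1.9]
orange px [238 179] [277 353] [ 419.4 -312.1] [16.2 98.1] 89.4 x 370.4 468.5
orange px [286 178] [325 352] [ 421.8 -338.5] [97.8 16.2] 8.2 x 373.0 470.0
36 281 285 3 108.6 0.8
48 277 287 6 103.3 1.0
60 275 289 8 98.1 1.0
72 273 291 11 92.9 0.9
84 271 307 24 87.8 -2.3
96 269 309 23 82.8 -3.3
108 267 308 19 77.7 -4.2
120 266 310 20 72.6 -5.1
132 265 312 20 67.6 -5.8
144 265 314 24 62.5 -5.8
156 266 313 25 57.3 -4.9
```

>>> {"api": "step_arm", "payload": {"targets": [[7.5, -28, 0, 0, 0, 0, -1], [7.5, -28, 0, 0, 0, 0, -1], [7.5, -28, 0, 0, 0, 0, -1], [7.5, -28, 0, 0, 0, 0, -1], [7.5, -28, 0, 0, 0, 0, -1], [7.5, -28, 0, 0, 0, 0, -1], [7.5, -28, 0, 0, 0, 0, -1], [7.5, -28, 0, 0, 0, 0, -1], [7.5, -28, 0, 0, 0, 0, -1], [7.5, -28, 0, 0, 0, 0, -1], [7.5, -28, 0, 0, 0, 0, -1], [7.5, -28, 0, 0, 0, 0, -1], [7.5, -28, 0, 0, 0, 0, -1], [7.5, -28, 0, 0, 0, 0, -1], [7.5, -28, 0, 0, 0, 0, -1], [7.5, -28, 0, 0, 0, 0, -1], [7.5, -28, 0, 0, 0, 0, -1], [7.5, -28, 0, 0, 0, 0, -1], [0, 0, 0, 0, 0, 0, -1], [0, 0, 0, 0, 0, 0, -1]]}}

```text
clock: 30.22
tool_pos: [0.5231, 0.184, 0.0818]
tool_rot: [3.139, 0.104, -0.004]
force: [-0.4, 0.1, -1.9]
gripper_width: 0.0407
grip_force: 60.8
```

```bash
python3 - <<'E'
from h import *
delta(537,242.9,80,.064)
E
```

```text
tcp [523.1 184.   81.8] yaw 0.0662 w 0.04072879432605525 t 30.225 tiltz [-0.0023 -0.0012 -1.    ] | shift now [ 17.7 -57.9   1.7] turn z 0.002 | shift after turn [17.6, -57.9, 1.8]
```

>>> {"api": "step_arm", "payload": {"targets": [[6, -20, 0, 0, 0, 0, -1], [6, -20, 0, 0, 0, 0, -1], [6, -18, 0, 0, 0, 0, -1], [0, 0, 0, 0, 0, 0, -1], [0, 0, 0, 0, 0, 0, -1]]}}

```text
clock: 30.85
tool_pos: [0.5378, 0.2435, 0.0825]
tool_rot: [3.139, 0.105, -0.001]
force: [0.2, 0.4, -0.4]
gripper_width: 0.0406
grip_force: 60.9
```

```bash
python3 - <<'E'
from meas import *
im,c=snap("w15");delta(537,242.9,10,.064);g=im.max(2)
for r in(40,70,100,130,160):
    d=np.where(g[r,190:380]<50)[0]+190
    w=cast(c,[(d.min(),r),(d.max()+1,r)],.009,True)*1000
    x=w[:,0].mean();print(r,d.min(),d.max(),x.round(),"mid y",w[:,1].mean().round(1),np.ptp(w[:,1]).round(1),"exp",(244.9+.064*(x-568)).round(1))
    b=np.where(g[r,260:300]>185)[0]+260
    if len(b):
        q=cast(c,[(b.mean()+.5,r)],.087,True)[0]*1000;print("   nose",q[:2].round(1),"exp",(244.9+.064*(q[0]-568)).round(1))
w=cast(c,[(250,np.where(g[5:90,250]<50)[0].min()+5),(320,np.where(g[5:90,320]<50)[0].min()+5)],.018,True)*1000;print("far",w.round(1))
E
```

```text
tcp [537.8 243.3  82.6] yaw 0.066 w 0.04073776498706115 t 30.9 tiltz [-7.e-04 -7.e-04 -1.e+00] | shift now [-0.8  0.3 72.6] turn z 0.002 | shift after turn [-0.8, 0.3, 72.6]
40 229 343 663.0 mid y 250.1 75.1 exp 251.0
   nose [644.3 251.7] exp 249.8
70 228 344 642.0 mid y 248.7 76.4 exp 249.6
   nose [631.2 252.1] exp 248.9
100 227 344 622.0 mid y 247.6 77.4 exp 248.3
   nose [618.5 250.3] exp 248.1
130 228 343 602.0 mid y 246.3 76.8 exp 247.1
   nose [605.8 249.4] exp 247.3
160 229 342 581.0 mid y 244.8 76.7 exp 245.8
   nose [593.  248.5] exp 246.5
far [[660.3 272.9  18. ]
 [662.7 229.3  18. ]]
```

>>> {"api": "step_arm", "payload": {"targets": [[-1, 1.5, 20, 0, 0, 0, -1], [0, 0, 20, 0, 0, 0, -1], [0, 0, 15, 0, 0, 0, -1], [0, 0, 8, 0, 0, 0, -1], [0, 0, 5, 0, 0, 0, -1], [0, 0, 3, 0, 0, 0, -1], [0, 0, 0, 0, 0, 0, -1], [0, 0, 0, 0, 0, 0, -1]]}}

```text
clock: 31.9
tool_pos: [0.5376, 0.2421, 0.0121]
tool_rot: [-3.14, -0.103, -0.001]
force: [-0.0, -0.2, -1.7]
gripper_width: 0.0405
grip_force: 60.9
```

>>> {"api": "step_arm", "payload": {"targets": [[0, 0, 1.5, 0, 0, 0, -1], [0, 0, 0, 0, 0, 0, -1], [0, 0, 0, 0, 0, 0, 0.5], [0, 0, 0, 0, 0, 0, 0.5], [0, 0, 0, 0, 0, 0, 0.5], [0, 0, 0, 0, 0, 0, 0.5], [0, 0, -10, 0, 0, 0, 0.5], [0, 0, -25, 0, 0, 0, 0.5], [0, 0, -30, 0, 0, 0, 0.5], [0, 0, -35, 0, 0, 0, 0.5], [0, 0, 0, 0, 0, 0, 0.5], [0, 0, 0, 0, 0, 0, 0.5]]}}

```text
clock: 33.4
tool_pos: [0.5369, 0.2419, 0.1102]
tool_rot: [3.14, 0.103, -0.001]
force: [-0.0, -0.2, -1.0]
gripper_width: 0.0644
grip_force: 0.0
```

```bash
python3 - <<'E'
from meas import *
im,c=snap("w16");handle("w16","orange",.012);delta(669,-165,120,1.285)
m=((im.min(2)>165)).astype(np.uint8);n,l,s,ce=cv2.connectedComponentsWithStats(m)
for i in range(1,n):
    if 30<s[i,4]<3000 and 220<ce[i][0]<340: print(s[i],(cast(c,[(s[i,0]+s[i,2]/2,s[i,1])],.012,True)*1000).round(1))
E
```

```text
orange px [284 151] [310 268] [535.9 229.6] [96.7 16.3] 8.8 x 487.5 583.5
orange px [253 151] [279 268] [534.1 256.8] [16.7 96.7] 89.3 x 485.7 582.4
tcp [536.5 241.7 109.6] yaw 0.0658 w 0.06434568252410601 t 33.45 tiltz [-1.7e-03 -6.0e-04 -1.0e+00] | shift now [105.5 414.6 -10.4] turn z -1.219 | shift after turn [-352.9, 241.8, -10.4]
[ 268   57   33  101 2126] [[652.9 249.   12. ]]
[227 354  46   7 164] [[387.3 264.5  12. ]]
```

The pliers are seated: handle end at x≈486, axis y≈243. Next is the cutter.

>>> {"api": "step_arm", "payload": {"targets": [[0, 0, 0, 0, 0, -0.174, 0.5], [0, 0, 0, 0, 0, -0.174, 0.5], [0, 0, 0, 0, 0, -0.174, 0.5], [0, 0, 0, 0, 0, -0.174, 0.5], [0, 0, 0, 0, 0, -0.174, 0.5], [0, 0, 0, 0, 0, -0.174, 0.5], [0, 0, 0, 0, 0, -0.175, 0.5], [-27, 18.5, 0, 0, 0, 0, 0.5], [-27, 18.5, 0, 0, 0, 0, 0.5], [-27, 18.5, 0, 0, 0, 0, 0.5], [-27, 18.5, 0, 0, 0, 0, 0.5], [-27, 18.5, 0, 0, 0, 0, 0.5], [-27, 18.5, 0, 0, 0, 0, 0.5], [-27, 18.5, 0, 0, 0, 0, 0.5], [-27, 18.5, 0, 0, 0, 0, 0.5], [-27, 18.5, 0, 0, 0, 0, 0.5], [-27, 18.5, 0, 0, 0, 0, 0.5], [-27, 18.5, 0, 0, 0, 0, 0.5], [-27, 18.5, 0, 0, 0, 0, 0.5], [-29, 20, 0, 0, 0, 0, 0.5]]}}

```text
clock: 35.95
tool_pos: [0.6692, -0.1655, 0.1084]
tool_rot: [-2.513, -1.881, 0.003]
force: [0.9, -0.6, 0.7]
gripper_width: 0.064
grip_force: 0.0
```

>>> {"api": "step_arm", "payload": {"targets": [[0, 0, 0, 0, 0, 0, 0.5], [0, 0, 0, 0, 0, 0, 0.5]]}}

```text
clock: 36.2
tool_pos: [0.6689, -0.1642, 0.1089]
tool_rot: [-2.513, -1.88, 0.002]
force: [1.2, -0.4, -0.0]
gripper_width: 0.0635
grip_force: 0.0
```

```bash
python3 - <<'E'
from meas import *
im,c=snap("w17");handle("w17","red",.009);delta(669,-165,2,1.285)
E
```

```text
red px [264 187] [303 240] [ 668.8 -166.7] [44.  30.9] 74.8 x 649.5 688.2
red px [28 74] [ 92 120] [510.4 -10.8] [19.5 78.7] 89.6 x 471.0 549.7
tcp [ 669.  -163.8  109.2] yaw 1.2851 w 0.06429607495974723 t 36.25 tiltz [-0.0023  0.0014 -1.    ] | shift now [ -1.2   0.7 107.2] turn z 0.0 | shift after turn [-1.2, 0.4, 107.2]
```

View pics/w17.png

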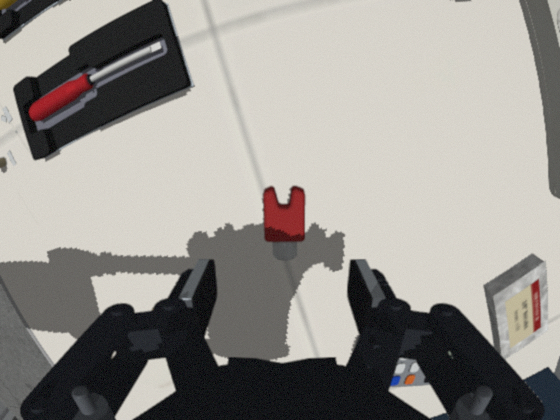

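The cutter is centred at (284,215), knob towards the gripper. The short driver is seated in its insert at upper left.

>>> {"api": "step_arm", "payload": {"targets": [[-2.5, 1, 25, 0, 0, -0.02, 0.5], [0, 0, 25, 0, 0, 0, 0.5], [0, 0, 25, 0, 0, 0, 0.5], [0, 0, 15, 0, 0, 0, 0.5], [0, 0, 10, 0, 0, 0, 0.5], [0, 0, 4, 0, 0, 0, 0.5], [0, 0, 2, 0, 0, 0, 0.5], [0, 0, 0, 0, 0, 0, 0.5], [0, 0, 0, 0, 0, 0, -1], [0, 0, 0, 0, 0, 0, -1], [0, 0, 0, 0, 0, 0, -1], [0, 0, 0, 0, 0, 0, -1], [0, 0, 0, 0, 0, 0, -1], [0, 0, 0, 0, 0, 0, -1], [0, 0, 0, 0, 0, 0, -1]]}}

```text
clock: 38.12
tool_pos: [0.6706, -0.1678, 0.0051]
tool_rot: [2.496, 1.907, 0.001]
force: [-0.5, 0.3, 5.6]
gripper_width: 0.03
grip_force: 61.3
```

```bash
python3 - <<'E'
from h import *
delta(668.8,-166.7,2,1.305)
E
```

```text
tcp [ 670.6 -167.8    5.1] yaw 1.3048 w 0.030017136516166634 t 38.125 tiltz [ 1.1e-03 -6.0e-04 -1.0e+00] | shift now [ 0.6 -2.   3. ] turn z -0.0 | shift after turn [0.6, -2.0, 3.1]
```

>>> {"api": "step_arm", "payload": {"targets": [[0, 0, -10, 0, 0, 0, -1], [0, 0, -25, 0, 0, 0, -1], [0, 0, -25, 0, 0, 0, -1], [0, 0, -20, 0, 0, 0, -1], [0, 0, 0, 0, 0, 0, -1], [0, 0, 0, 0, 0, 0, -1]]}}

```text
clock: 38.88
tool_pos: [0.6694, -0.1673, 0.0833]
tool_rot: [-2.495, -1.906, 0.002]
force: [-0.0, 0.2, -1.5]
gripper_width: 0.0302
grip_force: 60.5
```

```bash
python3 - <<'E'
from meas import *
im,c=snap("w18");delta(572.5,382.8,80,-.018)
p=robot.get_obs()["tool_pos"];handle("w18","red",p[2]+.006)
h=cv2.cvtColor(im,cv2.COLOR_BGR2HSV);m=((h[...,0]<6)|(h[...,0]>172))&(h[...,1]>140)&(h[...,2]>40)
ys,xs=np.where(m[:,240:325]);r=ys.min();t=cast(c,[(xs[ys==r].mean()+240,r),(xs.mean()+240,ys.max())],p[2]+.015,True)-p
u=np.array([np.cos(1.305),np.sin(1.305)]);print(r,ys.max(),(t[:,:2]@u*1000).round(1))
E
```

```text
tcp [ 669.2 -167.3   82.9] yaw 1.3048 w 0.030019867872813338 t 38.925 tiltz [-2.4e-03  8.0e-04 -1.0e+00] | shift now [ 505.3 -237.9    3.6] turn z 1.323 | shift after turn [-106.6, -548.2, 2.9]
red px [247 230] [316 317] [ 669.3 -166. ] [48.2 32.4] 75.2 x 648.8 688.8
red px [ 8 63] [ 75 114] [576.  -40.3] [50.5 12.6] 0.6 x 550.7 601.3
230 317 [ 28.9 -16.1]
```

>>> {"api": "step_arm", "payload": {"targets": [[0, 0, 0, 0, 0, 0.165, -1], [0, 0, 0, 0, 0, 0.165, -1], [0, 0, 0, 0, 0, 0.165, -1], [0, 0, 0, 0, 0, 0.165, -1], [0, 0, 0, 0, 0, 0.165, -1], [0, 0, 0, 0, 0, 0.165, -1], [0, 0, 0, 0, 0, 0.165, -1], [0, 0, 0, 0, 0, 0.168, -1], [-5, -27, 0, 0, 0, 0, -1], [-5, -27, 0, 0, 0, 0, -1], [-5, -27, 0, 0, 0, 0, -1], [-5, -27, 0, 0, 0, 0, -1], [-5, -27, 0, 0, 0, 0, -1], [-5, -27, 0, 0, 0, 0, -1], [-5, -27, 0, 0, 0, 0, -1], [-5, -27, 0, 0, 0, 0, -1], [-5, -27, 0, 0, 0, 0, -1], [-5, -27, 0, 0, 0, 0, -1], [0, 0, 0, 0, 0, 0, -1], [0, 0, 0, 0, 0, 0, -1]]}}

```text
clock: 41.42
tool_pos: [0.6245, 0.1038, 0.0842]
tool_rot: [3.141, -0.025, -0.001]
force: [-1.1, 0.4, -1.6]
gripper_width: 0.03
grip_force: 60.5
```

```bash
python3 - <<'E'
from meas import *
snap("w19");delta(571.8,382.8,82,-.018)
c=pickle.load(open("pics/w3.pkl","rb"));im=cv2.imread("pics/w3.png")
print("box edges w2:",(cast(pickle.load(open("pics/w2.pkl","rb")),[(48,20),(48,100),(52,130)],0,True)*1000).round(0).tolist())
a=cv2.imread("pics/w19.png");cv2.imwrite("pics/both.png",cv2.resize(np.hstack([im[:,:280],a[:,:300]]),None,fx=1.3,fy=1.3))
E
```

```text
tcp [624.7 103.3  84.2] yaw -0.0172 w 0.030026304556019134 t 41.475 tiltz [-2.e-04 -6.e-04 -1.e+00] | shift now [ -57.7 -278.6    2.1] turn z 0.001 | shift after turn [-58.0, -278.5, 2.2]
box edges w2: [[679.0, 551.0, 0.0], [542.0, 548.0, 0.0], [492.0, 543.0, -0.0]]
```

View pics/both.png

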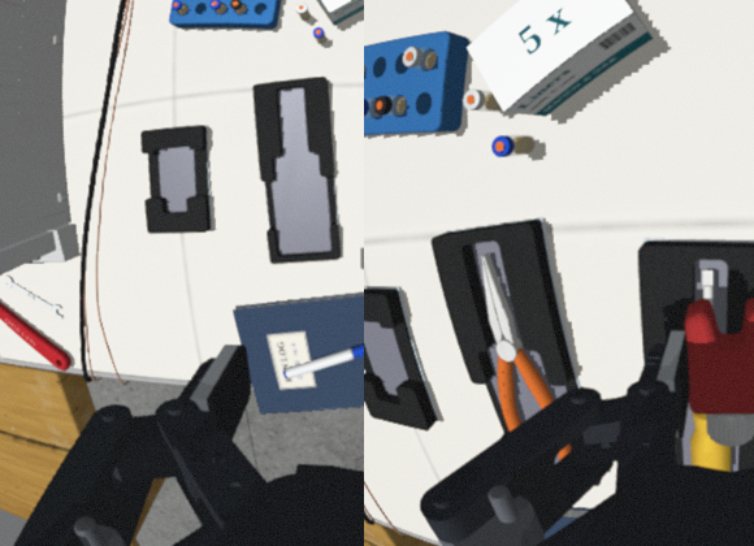

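The left half shows the cutter insert, with the box base at y≈0.545, well clear. The right half shows the pliers seated and the cutter held with its knob towards the robot.

>>> {"api": "step_arm", "payload": {"targets": [[-6, -28, 0, 0, 0, 0, -1], [-6, -28, 0, 0, 0, 0, -1], [-6, -28, 0, 0, 0, 0, -1], [-6, -28, 0, 0, 0, 0, -1], [-6, -28, 0, 0, 0, 0, -1], [-6, -28, 0, 0, 0, 0, -1], [-6, -28, 0, 0, 0, 0, -1], [-6, -28, 0, 0, 0, 0, -1], [-6, -28, 0, 0, 0, 0, -1], [-4, -26.5, 0, 0, 0, 0, -1], [0, 0, 0, 0, 0, 0, -1], [0, 0, 0, 0, 0, 0, -1]]}}

```text
clock: 42.98
tool_pos: [0.5723, 0.382, 0.084]
tool_rot: [3.14, -0.029, -0.0]
force: [0.6, -0.4, -0.9]
gripper_width: 0.0302
grip_force: 60.5
```

```bash
python3 - <<'E'
from meas import *
im,c=snap("w20");delta(571.8,382.8,11,-.018);g=im.max(2)
for r in(150,165,180,195,205):
    d=np.where(g[r,190:380]<50)[0]+190
    w=cast(c,[(d.min(),r),(d.max()+1,r)],.009,True)*1000
    x=w[:,0].mean();print(r,d.min(),d.max(),x.round(),"mid y",w[:,1].mean().round(1),np.ptp(w[:,1]).round(1),"exp",(382.9-.018*(x-565.5)).round(1))
for col in(250,320): print("far",(cast(c,[(col,np.where(g[60:220,col]<50)[0].min()+60)],.018,True)*1000).round(1))
handle("w20","red",.090)
E
```

```text
tcp [572.4 381.8  84.1] yaw -0.0187 w 0.03036171032631898 t 43.025 tiltz [-2.e-04 -1.e-03 -1.e+00] | shift now [-0.6 -1.1 73.1] turn z -0.001 | shift after turn [-0.6, -1.0, 73.1]
150 233 335 622.0 mid y 380.6 69.4 exp 381.9
165 227 339 612.0 mid y 381.4 77.0 exp 382.1
180 228 339 602.0 mid y 381.2 77.1 exp 382.2
195 233 333 591.0 mid y 381.8 70.3 exp 382.4
205 234 333 584.0 mid y 381.5 70.2 exp 382.6
far [[623.7 402.9  18. ]]
far [[623.6 357.8  18. ]]
red px [246 230] [317 317] [572.4 383.6] [32.8 48. ] 89.0 x 548.2 596.5
```

>>> {"api": "step_arm", "payload": {"targets": [[-0.5, 0, 20, 0, 0, 0, -1], [0, 0, 20, 0, 0, 0, -1], [0, 0, 15, 0, 0, 0, -1], [0, 0, 8, 0, 0, 0, -1], [0, 0, 5, 0, 0, 0, -1], [0, 0, 2, 0, 0, 0, -1], [0, 0, 0, 0, 0, 0, -1], [0, 0, 0, 0, 0, 0, -1]]}}

```text
clock: 44.02
tool_pos: [0.5719, 0.383, 0.0148]
tool_rot: [-3.141, 0.028, -0.001]
force: [0.3, -0.1, -1.4]
gripper_width: 0.0302
grip_force: 60.5
```

>>> {"api": "step_arm", "payload": {"targets": [[0, 0, 1.5, 0, 0, 0, -1], [0, 0, 0, 0, 0, 0, -1], [0, 0, 0, 0, 0, 0, 0.3], [0, 0, 0, 0, 0, 0, 0.3], [0, 0, 0, 0, 0, 0, 0.3], [0, 0, 0, 0, 0, 0, 0.3], [0, 0, -10, 0, 0, 0, 0.3], [0, 0, -25, 0, 0, 0, 0.3], [0, 0, -30, 0, 0, 0, 0.3], [0, 0, -35, 0, 0, 0, 0.3], [0, 10, -30, 0, 0, 0, 0.3], [0, 20, -30, 0, 0, 0, 0.3], [0, 20, -30, 0, 0, 0, 0.3], [0, 20, -30, 0, 0, 0, 0.3], [0, 20, -20, 0, 0, 0, 0.3], [0, 20, 0, 0, 0, 0, 0.3], [0, 20, 0, 0, 0, 0, 0.3], [0, 0, 0, 0, 0, 0, 0.3], [0, 0, 0, 0, 0, 0, 0.3]]}}

```text
clock: 46.4
tool_pos: [0.5691, 0.2529, 0.2518]
tool_rot: [-3.141, 0.029, 0.003]
force: [0.5, -0.2, 0.2]
gripper_width: 0.0555
grip_force: 0.0
```

```bash
python3 - <<'E'
from meas import *
im,c=snap("w21");handle("w21","red",.015);handle("w21","orange",.012);delta(0,0,0,0)
cv2.imwrite("pics/w21v.png",im)
E
```

```text
red px [ 16 277] [ 83 329] [366.3 663.9] [154.2  38.4] 54.6 x 312.4 409.7
red px [466 188] [480 236] [516.3 -12.1] [71.1 22. ] 3.6 x 480.9 551.5
red px [162 159] [189 194] [570.2 384.7] [43.2 35.7] 0.1 x 548.6 591.9
orange px [274 164] [287 238] [534.  256.9] [94.6 15.6] 0.0 x 486.7 581.4
orange px [291 163] [310 236] [535.9 229.5] [94.4 15.9] 7.8 x 488.9 582.3
tcp [569.1 253.2 251.9] yaw -0.018 w 0.055328523984998094 t 46.45 tiltz [-1.3e-03  1.0e-04 -1.0e+00] | shift now [-564.1  263.5  252.6] turn z -0.018 | shift after turn [-569.1, 253.2, 251.9]
```

View pics/w21v.png

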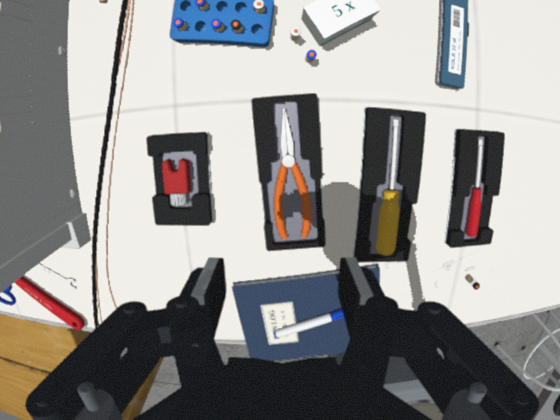

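All four tools lie inside their cut-outs: cutter at (177,180), pliers at (290,200), long driver at (389,190) and short driver at (475,200). The gripper is well clear of them.

```bash
python3 -c "
from workcell import robot
print(robot.close_job())"
```

```text
the job is handed in; nothing more can be done
None
```

I put both screwdrivers, the pliers and the tube cutter into their matching foam cut-outs, each the right way round. The last camera view showed all four lying inside them, and I handed the job in at about 46 s of the 96 s allowed.

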